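# Stand the bench multimeter up on its kickstand

## Robot

A 6-joint arm with a two-finger parallel gripper is mounted at the origin on the work surface. World frame = base frame: x ahead of the robot, y to its left, z up, the work surface at z = 0. Lengths are in mm, angles in rad, forces in N, time in s.
With the tool pointing down it reaches from about 300 to 775 mm from the base axis. Payload 14.6 kg.
Tool frame: the origin (TCP) lies midway between the tips of the shut fingers; the grasp point (between the pads) lies behind it (manip.grip_depth is the z of the grasp point in the tool frame, in mm); z points along the fingers, y is the line along which they close (so a half turn about z gives the same grasp; the last joint's range is limited). The gripper opens to 94 mm and grips with 3 to 60 N. Pads are 16 mm wide; open, the fingers measure 119 mm over their backs; the gripper's body (75 mm by 177 mm) begins 78 mm behind the grasp point.
Start: joints at [1.096, 0.3, 1.521, -0, 1.321, -0.067], TCP at [218.121, 504.888, 205.446] pointing down, gripper open.
Joint ranges: [-3.03, 3.03], [-0.79, 2.21], [0.23, 2.52], [-1.04, 4.18], [0, 3.07], [-2.55, 2.55]. Speed limits (rad/s): [2.22, 2.22, 2.57, 3.14, 3.14, 3.14].

## Interface

Orientations are given as [roll, pitch, yaw] about the fixed x, y, z axes, in that order (R = Rz(yaw) Ry(pitch) Rx(roll)).
In Python, from cell import manip gives the robot as it stands.
- The arm moves only by the shell command python3 nudge.py 'ROWS' [OPENING] [FORCE]. ROWS is a JSON list of rows, 1 to 5 of them, each of 6 numbers: dx, dy, dz in mm, then a rotation vector rx, ry, rz in rad; each row is the pose to reach, as a shift and turn from the pose commanded when the command began, along the tool's axes at that moment; what a row does not reach only later rows make up. A row lasts 1/10 s, in which the tool goes at most 50 mm and 0.15 rad, less where a joint would pass 70% of its speed; a pose out of reach is approached as far as the arm can. OPENING is the finger opening in mm, set as the command begins (- or left out keeps the last). The fingers move at their own pace and stop on an object; FORCE is the grip in N (left out, the last holds). Time passes only in rows, so rows that do not move let the fingers close. It prints the time, the measured TCP pose, the force, the opening and the grip force at its end.
- manip.read_state(): the state, without advancing time (a new reading comes with each control period).
- manip.camera(name): name is "scene" or "top" or "wrist"; returns (picture, depth): 420x560x3 uint8, red, green, blue; 420x560 float32, mm along the optical axis (not along the pixel's ray), 0 where there is no reading.
- manip.camera_info(name): a dict with "K" (3x3 intrinsics, pixels), "dist" ([k1, k2, p1, p2, k3] as OpenCV has them; the pictures are not rectified), "rvec" (rotation vector, rad) and "tvec" (3), from world to camera coordinates, as OpenCV has them; the wrist camera has in their place "mount" (4x4, takes a point from camera to tool coordinates, whose origin is the TCP and whose axes are the flange's). Camera axes: x right, y down, z forward; pixel columns grow to the right and rows downward; lengths in mm; the calibration is good to about 2 mm. A picture is of the moment at which its call begins: read the wrist's pose just before it. camera_info takes no time and is no camera call.
- manip.sign_off(): hands the job in; it is judged then, once.
The state is a dict: "clock": time; "joints": joint angles; "qd": joint speeds; "effort": joint torques, N m; "eef_pos": TCP position; "eef_rot": TCP orientation; "wrist_force": force on the tool from outside, world axes, zero at the start; "moment": the same for the moment, N m; "finger_gap": finger opening in mm; "finger_force": force on a finger pad.
Only numpy, scipy, OpenCV 4.12 (cv2) and the standard library are available. Lean on these libraries where they do the work, as an engineer would, in place of code of your own. Each camera call takes 0.05 s, during which the arm holds its last target. There are 200 camera calls.

## Task

The multimeter is lying face down on the bench mat with its kickstand folded into its back. While it lies there, swing the kickstand fully open to its stop; then tip the meter up over its bottom end, keeping that end on the mat, and leave it standing on the mat, leaning back on the kickstand. Leave the bottle, the dish and the reel where they are.

Things in the scene. Friction and masses are not known exactly. Their poses are not given: they have to be found in the camera images.
- mat: thin black bench mat, fixed, 420 (x) x 600 (y) x 4 mm thick; origin at the centre of its underside, its top is 4 above the origin
- meter: multimeter in a dark teal boot, lying face down, about 0.36 kg, body 150 long (x -75 to +75), 66 wide (y), 40 mm thick (z). Origin: centre of the face, which rests on the mat by its rim (dial sunk inside); x points to the bottom end, -x to the head, z out of the back. An overhanging lip juts from the head (see point lip_edge). It stands on its flat bottom end when tipped by 90 degrees
- bottom_front (a point): middle of the edge between the bottom end and the face: meter x = 75, z = 0 (mm); the meter turns about this edge as its head is raised
- bottom_back (a point): middle of the edge between the bottom end and the back: meter x = 75, z = 40 (mm). Tipped about 14 degrees past upright the meter falls back about this edge, onto the open kickstand, and then leans back about 29 degrees from upright
- lip_edge (a point): outer lower edge, at mid-width, of the head's full-width lip (meter x = -99, z = 26). The lip fills x -99 to -75, z 26 to 40: while the meter lies, the gap under it is 26 mm high and 24 deep, and a fingertip tilted about 40 degrees can reach in to raise the head
- kickstand (a joint): kickstand angle, rad: 0 folded flush in the back, 0.95 fully open at its stop. Aluminium plate 42 wide, 4 mm thick, hinged across the meter at x = -25, z = 38: a 97 long arm runs towards the bottom end and swings up and over towards the head as it opens. The hinge is stiff (0.03 N m), stays where it is left; pushing past the stop drags the meter
- stand_foot (a point): middle of the free end of the kickstand's arm, 97 mm from the hinge. It moves on an arc about the hinge, so a finger that pushes it from the bottom-end side must rise with it or it jams; it must rest on the mat when the meter leans on it
- stand_tail (a point): on the outer face of the kickstand's 20 mm long tail, which runs from the hinge towards the head; this point is 15 from the hinge. The stand is a rocker: pressing the tail (5 to 10 N) down into the well beneath it (meter x -59 to -20, 45 wide, 19 mm deep) raises the arm's free end so it can be caught and swung on
- bottle: bystander: small solvent bottle, 44 mm diameter, 85 high; origin at the centre of its foot
- dish: bystander: low steel screw dish, 80 mm diameter, 22 high; origin at the centre of its foot
- reel: bystander: small black and steel reel lying flat, 56 mm diameter, 30 high; origin at the centre of its underside

How it is judged (in metres and radians):
On the way:
1. the kickstand is swung fully open (to within 0.07 rad of its stop) while the meter lies face down (value of joint kickstand above 0.88 rad and angle between meter's own z axis and vertical below 0.15 rad), for 0.2 s.
At the end, for the whole second after the job is handed in: Meter at rest on the mat, leaning back 22 to 36 deg from upright, sideways under 5.7 deg; its bottom back edge and the tip of the fully open kickstand (within 0.07 rad of its stop) rest on the mat inside its outline; bottle, dish and reel within 30 mm of their places (value of joint kickstand above 0.88 rad and angle between meter's own z axis and vertical between 1.95 and 2.2 rad and angle between meter's own y axis and vertical between 1.47 and 1.67 rad and z of bottom_back in the frame of mat below 0.009 m and z of stand_foot in the frame of mat below 0.012 m and x of bottom_back in the frame of mat between -0.21 and 0.21 m and y of bottom_back in the frame of mat between -0.3 and 0.3 m and x of stand_foot in the frame of mat between -0.21 and 0.21 m and y of stand_foot in the frame of mat between -0.3 and 0.3 m and linear speed of meter below 0.02 m/s and angular speed of meter below 0.1 rad/s and distance of each of bottle, dish, reel from where it was at the start of the episode below 0.03 m); the robot touches nothing.
It fails at once if the meter's bottom end is lifted off the mat (both of its edges over 30 mm above the mat's top; while lying the back edge is 40 up and the face edge 0) (z of each of bottom_front, bottom_back in the frame of mat above 0.034 m).
It fails at once if a bystander is moved by more than 30 mm (distance of any of bottle, dish, reel from where it was at the start of the episode above 0.03 m).
It also fails if it takes over 72 s, if anything falls off the work surface, if the arm or the gripper's body presses on something with over 40 N, if the wrist force passes 120 N, or if a joint passes its speed limit or range.

## Working session

There is one attempt and no reset: what is moved stays moved. The work goes in short steps, Python scripts to look and compute and a shell command to move; the robot and the scene stay as the last step left them, time stands still between calls to the robot, and variables do not carry over. Pictures are saved under pics/ and viewed, at most 11 in all, crops included, and the job is handed in when it is done.

```bash
ls; mkdir -p pics; cat > h.py <<'E'
import numpy as np, cv2
from cell import manip
from scipy.spatial.transform import Rotation as R
def tool():
    s=manip.read_state(); return np.array(s['eef_pos']),R.from_euler('xyz',s['eef_rot']).as_matrix()
def cam(name):
    """returns img, depth, K, dist, Rcw (cam->world), origin"""
    p,Rt=tool(); i=manip.camera_info(name); im,d=manip.camera(name)
    K=np.array(i['K'],float); D=np.array(i['dist'],float)
    if 'mount' in i:
        m=np.array(i['mount']); Rw=Rt@m[:3,:3]; o=p+Rt@m[:3,3]
    else:
        Rc=cv2.Rodrigues(np.array(i['rvec'],float))[0]; Rw=Rc.T; o=-Rc.T@np.array(i['tvec'],float).ravel()
    return im,d,K,D,Rw,o
def cloud(c):
    im,d,K,D,Rw,o=c; h,w=d.shape
    u,v=np.meshgrid(np.arange(w),np.arange(h))
    n=cv2.undistortPoints(np.stack([u,v],-1).reshape(-1,1,2).astype(float),K,D).reshape(h,w,2)
    P=np.dstack([n,np.ones((h,w))])*d[...,None]
    W=P@Rw.T+o; W[d==0]=np.nan
    return W
def ray(c,uv,z):
    im,d,K,D,Rw,o=c
    n=cv2.undistortPoints(np.array(uv,float).reshape(-1,1,2),K,D).reshape(-1,2)
    r=np.c_[n,np.ones(len(n))]@Rw.T
    return o+r*((z-o[2])/r[:,2])[:,None]
def save(im,n): cv2.imwrite('pics/'+n,cv2.cvtColor(im,cv2.COLOR_RGB2BGR))
E
python3 - <<'E'
from h import *
s=manip.read_state();print(s['eef_pos'],s['eef_rot'],manip.grip_depth,s['finger_gap'])
for n in('top','scene'):
    c=cam(n);save(c[0],n+'0.png');np.savez('/tmp/'+n+'.npz',W=cloud(c),im=c[0])
    print(n,c[5],c[4][:,2])
E
```

```text
cell.py
nudge.py
pics
[217.98187283 504.66446189 204.85427428] [-3.14038676e+00 -8.74033571e-05  2.73380109e+00] -18.8 94.36778687983414
top [ 492.50260195   78.05620417 1280.52578847] [ 0.06216739 -0.01752431 -0.99791188]
scene [1278.65039184  167.90748672  685.18023992] [-0.74283527 -0.10490862 -0.6612034 ]
```
View pics/top0.png

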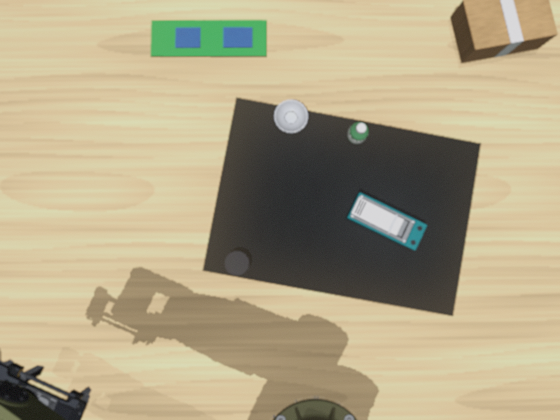

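View pics/scene0.png

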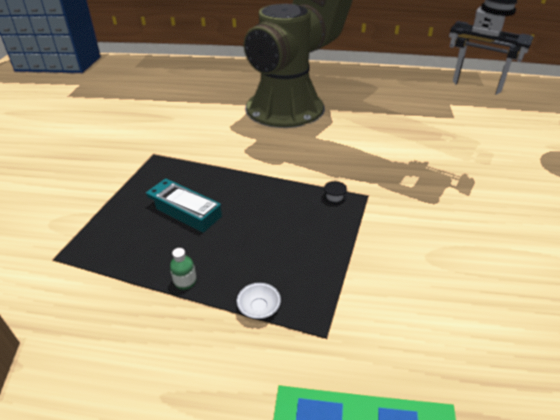

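The top view shows the meter at (387,220), with its silver kickstand arm to the upper left, so the bottom end is near (355,205). The well and lip are at the lower right, with the head near (420,235). The bottle is at (358,132), the dish at (291,116) and the reel at (237,262). The scene view agrees.

```bash
python3 - <<'E'
from h import *
for n in('top','scene'):
    z=np.load(f'/tmp/{n}.npz');W=z['W'];im=z['im'];hsv=cv2.cvtColor(im,cv2.COLOR_RGB2HSV)
    sub=(W[...,0]>280)&(W[...,0]<760)&(W[...,1]>-250)&(W[...,1]<380)
    mat=sub&(hsv[...,2]<50)&(W[...,2]<15)
    print(n,'mat z',np.nanmedian(W[mat][:,2]), 'mat rect',cv2.minAreaRect(W[mat][:,:2].astype(np.float32)))
    obj=sub&(W[...,2]>30)&(W[...,2]<60)
    k,l,st,ce=cv2.connectedComponentsWithStats(obj.astype(np.uint8))
    for i in range(1,k):
        if st[i,4]>25:
            q=W[l==i]; print(st[i],np.round(np.median(q,0),1),'p90z',np.percentile(q[:,2],[10,50,95]).round(1))
            r=cv2.minAreaRect(q[:,:2].astype(np.float32)); print('   rect',np.round(r[0],1),np.round(r[1],1),r[2],np.round(cv2.boxPoints(r),1).tolist())
    teal=sub&(hsv[...,0]>80)&(hsv[...,0]<100)&(hsv[...,1]>120)&(hsv[...,2]>60)
    k,l,st,ce=cv2.connectedComponentsWithStats(teal.astype(np.uint8)); print('teal',st[1:][st[1:,4]>20].tolist())
i=cv2.imread('pics/top0.png')[170:270,330:450]; cv2.imwrite('pics/c0.png',cv2.resize(i,None,fx=6,fy=6,interpolation=cv2.INTER_CUBIC)[:600,:720])
E
```

```text
top mat z 3.3598359983352566 mat rect ((564.5850219726562, -45.92756652832031), (410.2091369628906, 258.7831115722656), 84.43544006347656)
[349 124  20  18 119] [727.8 -91.3  53.6] p90z [36.  53.6 59.4]
   rect [736.4 -98.5] [44.4 33.6] 67.30297088623047 [[712.2999877929688, -112.5], [743.2999877929688, -125.5], [760.4000244140625, -84.5], [729.5, -71.5999984741211]]
[ 347  192   78   59 2083] [ 536.1 -159.9   43.6] p90z [39.4 43.6 50.1]
   rect [ 534.1 -165.8] [176.1  66.7] 63.81428909301758 [[465.29998779296875, -230.10000610351562], [525.2000122070312, -259.5], [602.9000244140625, -101.5], [543.0999755859375, -72.0]]
[225 251  24  25 434] [438.8 181.   33.8] p90z [31.2 33.8 37.8]
   rect [438.9 180. ] [54.8 53. ] 0.08585991710424423 [[411.5, 206.39999389648438], [411.5, 153.39999389648438], [466.29998779296875, 153.5], [466.29998779296875, 206.5]]
teal [[347, 192, 78, 58, 617]]
scene mat z 4.2374864721463155 mat rect ((580.6143798828125, -27.52392578125), (514.2327270507812, 413.70257568359375), 80.74595642089844)
[ 148  179   73   46 1653] [ 547.5 -156.7   44. ] p90z [36.2 44.  5
[... 333 characters left out ...]
431243896484 [[414.1000061035156, 205.5], [417.0, 153.0], [473.29998779296875, 156.0], [470.5, 208.60000610351562]]
[184 258  11  22 119] [751.1 -81.5  48.6] p90z [33.6 48.6 58.8]
   rect [743.6 -83.5] [11. 33.] 85.7620849609375 [[726.7999877929688, -87.80000305175781], [759.5999755859375, -90.19999694824219], [760.4000244140625, -79.19999694824219], [727.5999755859375, -76.80000305175781]]
[170 262   5  12  26] [ 755.6 -117.3   56.7] p90z [47.8 56.7 59.6]
   rect [ 752.5 -117.9] [19.4  6.6] 34.70458221435547 [[742.7000122070312, -120.69999694824219], [746.5, -126.0999984741211], [762.4000244140625, -115.0999984741211], [758.5999755859375, -109.69999694824219]]
teal [[148, 178, 73, 43, 431]]
```

View pics/c0.png

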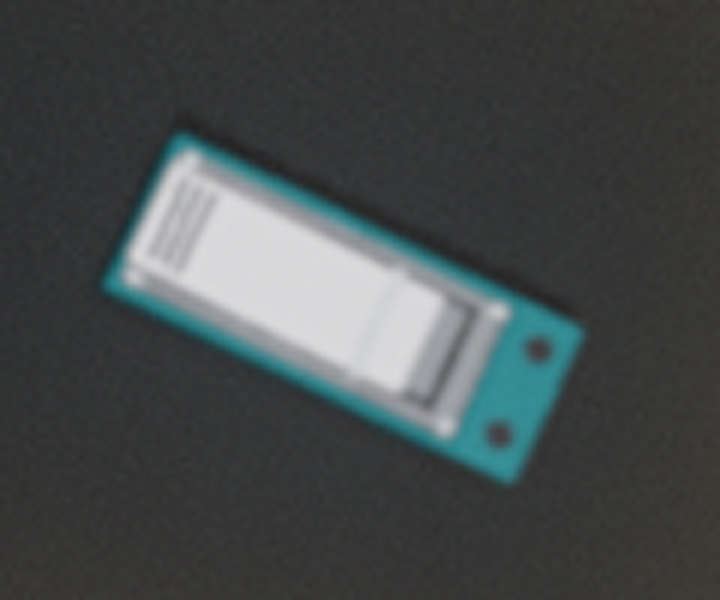

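```bash
cat >> h.py <<'E'
def need(P,Rd=None):
    p,Rt=tool(); print('pos',p.round(1),'delta tool',(Rt.T@(np.array(P)-p)).round(1))
    if Rd is not None: print('rotvec',R.from_matrix(Rt.T@Rd).as_rotvec().round(3))
def pose(yaw,t):
    """tool down with tool x at yaw, then tilted t about tool y"""
    return (R.from_euler('xyz',[np.pi,0,yaw])*R.from_rotvec([0,t,0])).as_matrix()
E
python3 - <<'E'
from h import *
need([512,-212,205],pose(1.114,0))
E
```

```text
pos [218.  504.7 204.9] delta tool [-5.541e+02 -5.413e+02  5.000e-01]
rotvec [-1.00e-03  1.00e-03  1.62e+00]
```

```bash
python3 nudge.py '[[-35,-34,0,0,0,0],[-70,-68,0,0,0,0],[-105,-102,0,0,0,0],[-140,-136,0,0,0,0],[-175,-170,0,0,0,0]]' 0 20
python3 nudge.py '[[-35,-34,0,0,0,0],[-70,-68,0,0,0,0],[-105,-102,0,0,0,0],[-140,-136,0,0,0,0],[-175,-170,0,0,0,0]]'
python3 nudge.py '[[-35,-34,0,0,0,0],[-70,-68,0,0,0,0],[-105,-102,0,0,0,0],[-140,-136,0,0,0,0],[-175,-170,0,0,0,0]]'
python3 nudge.py '[[-29,-31,0,0,0,0],[-29,-31,0,0,0,0.15],[-29,-31,0,0,0,0.3],[-29,-31,0,0,0,0.45],[-29,-31,0,0,0,0.6]]'
python3 nudge.py '[[0,0,0,0,0,0.15],[0,0,0,0,0,0.3],[0,0,0,0,0,0.45],[0,0,0,0,0,0.6],[0,0,0,0,0,0.72]]'
python3 nudge.py '[[0,0,0,0,0,0.15],[0,0,0,0,0,0.3],[0,0,0,0,0,0.3],[0,0,0,0,0,0.3]]'
python3 - <<'E'
from h import *
need([512,-212,205],pose(1.114,0)); print(manip.read_state()['joints'])
c=cam('wrist');save(c[0],'w1.png');W=cloud(c);np.savez('/tmp/w1.npz',W=W,im=c[0]);print(c[5],c[4][:,2])
E
```

```text
clock: 0.6
eef_pos: [311.5, 277.6, 205.3]
eef_rot: [-3.141, -0.0, 2.734]
wrist_force: [1.0, -0.2, 0.1]
finger_gap: 57.0
finger_force: 0.0
clock: 1.1
eef_pos: [404.8, 51.9, 205.5]
eef_rot: [3.141, 0.0, 2.734]
wrist_force: [1.3, 0.6, 0.2]
finger_gap: 17.7
finger_force: 0.0
clock: 1.6
eef_pos: [498.1, -173.6, 205.2]
eef_rot: [3.142, -0.0, 2.733]
wrist_force: [1.2, 0.1, 0.4]
finger_gap: 0.4
finger_force: 0.0
clock: 2.1
eef_pos: [512.0, -211.5, 205.0]
eef_rot: [-3.141, -0.001, 2.127]
wrist_force: [-0.2, 0.4, -0.6]
finger_gap: 0.6
finger_force: 0.0
clock: 2.6
eef_pos: [512.0, -211.4, 205.1]
eef_rot: [-3.141, -0.0, 1.408]
wrist_force: [0.4, 0.5, 0.3]
finger_gap: 0.6
finger_force: 0.0
clock: 3.0
eef_pos: [512.1, -211.4, 205.3]
eef_rot: [-3.141, -0.0, 1.118]
wrist_force: [-0.4, 0.2, 0.2]
finger_gap: 0.4
finger_force: 0.0
pos [ 512.1 -211.4  205.3] delta tool [-0.6  0.2  0.3]
rotvec [-0.    -0.     0.004]
[-4.57663163e-01  3.09175956e-01  1.50939916e+00  1.48898289e-05
  1.32342514e+00 -5.28493254e-03]
[ 543.54869375 -148.00291945  385.27635102] [-0.10770941 -0.21994666 -0.96954739]
```

View pics/w1.png

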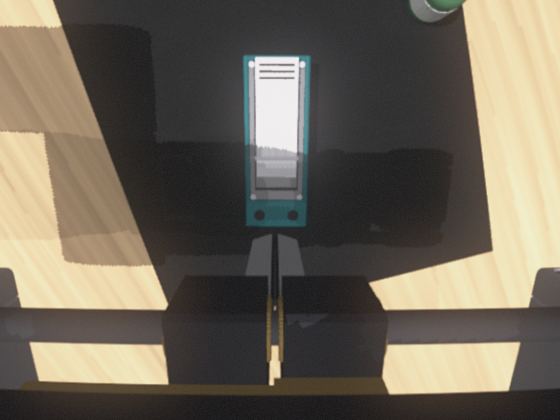

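The wrist view shows the meter upright in the picture: bottom end at row 56, lip end at row 227, hinge line near row 158 and the tail down to about row 178. The shut fingertips are near (275,235).

```bash
python3 - <<'E'
from h import *
z=np.load('/tmp/w1.npz');W=z['W'];im=z['im']
i=manip.camera_info('wrist');p,Rt=tool();m=np.array(i['mount']);c=(im,None,np.array(i['K']),np.array(i['dist']),Rt@m[:3,:3],p+Rt@m[:3,3])
obj=(W[...,2]>30)&(W[...,2]<60);obj[232:]=0
obj[:,:230]=0;obj[:,330:]=0
print('top z median rows',[np.nanmedian(W[r,262:290,2]).round(1) for r in (70,100,130,150,158,165,172,178,182,186,192,205,220)])
# colour silhouette at z=44 (teal+silver vs black mat)
hsv=cv2.cvtColor(im,cv2.COLOR_RGB2HSV)
teal=((hsv[...,1]>110)&(hsv[...,0]>75)&(hsv[...,0]<105)&(hsv[...,2]>35)&obj).astype(np.uint8)
for nm,mk in(('depth',obj),('teal',teal)):
    v,u=np.nonzero(mk); q=ray(c,np.c_[u,v],44)[:,:2].astype(np.float32)
    r=cv2.minAreaRect(q);b=cv2.boxPoints(r);d=np.array([np.cos(1.114),np.sin(1.114)])
    print(nm,r,'along',(q@d).min(),(q@d).max())
g=cv2.cvtColor(im,cv2.COLOR_RGB2GRAY).astype(int)
print([(r,int(g[r,268:284].mean())) for r in range(140,205,2)])
q=ray(c,[[275,r] for r in range(140,205,2)],44)[:,:2]@d; print(np.round(q,1))
for r in (150,165,180,215): print(np.round(ray(c,[[275,r]],44),1))
E
python3 - <<'E'
import cv2
i=cv2.imread('pics/w1.png')[40:290,215:340]; cv2.imwrite('pics/c1.png',cv2.resize(i,None,fx=2.4*2,fy=2.4,interpolation=cv2.INTER_CUBIC))
E
```

```text
top z median rows [np.float64(51.2), np.float64(48.9), np.float64(46.8), np.float64(45.5), np.float64(45.3), np.float64(44.3), np.float64(43.7), np.float64(25.5), np.float64(25.4), np.float64(25.6), np.float64(43.8), np.float64(44.3), np.float64(44.6)]
depth ((536.0516357421875, -167.208984375), (172.22178649902344, 66.16636657714844), 63.94447326660156) along 0.19887132894793397 172.54894533606384
teal ((535.8411254882812, -167.17819213867188), (172.09178161621094, 64.84101867675781), 63.94487762451172) along 0.19887132894793397 172.3007732679738
[(140, 238), (142, 238), (144, 238), (146, 235), (148, 205), (150, 180), (152, 179), (154, 179), (156, 169), (158, 160), (160, 170), (162, 182), (164, 174), (166, 171), (168, 160), (170, 154), (172, 153), (174, 154), (176, 140), (178, 115), (180, 113), (182, 112), (184, 113), (186, 107), (188, 66), (190, 89), (192, 111), (194, 111), (196, 110), (198, 107), (200, 74), (202, 79), (204, 80)]
[91.1 89.1 87.1 85.1 83.1 81.  79.  76.9 74.9 72.8 70.8 68.7 66.6 64.5
 62.5 60.4 58.3 56.2 54.  51.9 49.8 47.7 45.5 43.4 41.3 39.1 36.9 34.8
 32.6 30.4 28.2 26.  23.8]
[[ 532.6 -171.5   44. ]]
[[ 525.8 -185.3   44. ]]
[[ 518.9 -199.5   44. ]]
[[ 502.2 -233.9   44. ]]
```

View pics/c1.png

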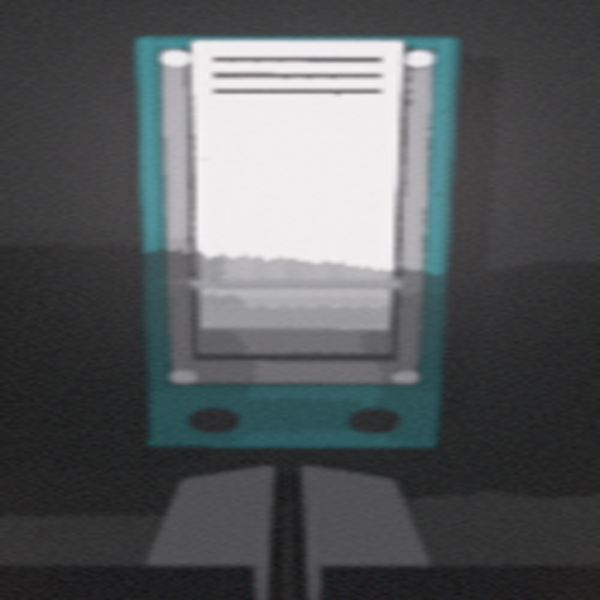

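The hinge is at 73.6 mm along the meter and the tail end at 53, matching the expected 20 mm. The well floor reads z = 25 and the back z = 44, both as they should be. Next I press the tail with the shut fingers.

```bash
python3 - <<'E'
from h import *
need([522.5,-194.3,52],pose(1.116,0))
E
```

```text
pos [ 512.1 -211.4  205.3] delta tool [ 20.    1.9 153.3]
rotvec [-0.    -0.     0.002]
```

```bash
python3 nudge.py '[[10,1,40,0,0,0],[20,2,80,0,0,0],[20,2,120,0,0,0],[20,2,145,0,0,0],[20,2,153,0,0,0]]'
python3 nudge.py '[[0,0,0,0,0,0],[0,0,3,0,0,0],[0,0,6,0,0,0],[0,0,8,0,0,0],[0,0,10,0,0,0]]'
python3 nudge.py '[[0,0,1,0,0,0],[0,0,2,0,0,0],[0,0,3,0,0,0],[0,0,4,0,0,0],[0,0,4,0,0,0]]'
```

```text
clock: 3.55
eef_pos: [521.5, -193.8, 49.8]
eef_rot: [-3.137, 0.0, 1.117]
wrist_force: [-0.5, -0.0, -0.0]
finger_gap: 0.4
finger_force: 0.0
clock: 4.05
eef_pos: [523.1, -194.6, 43.0]
eef_rot: [3.14, 0.0, 1.114]
wrist_force: [-1.2, -0.5, 7.2]
finger_gap: 0.4
finger_force: 3.3
clock: 4.55
eef_pos: [523.1, -194.5, 39.0]
eef_rot: [3.141, -0.0, 1.114]
wrist_force: [-0.1, 0.4, 4.6]
finger_gap: 0.4
finger_force: 1.9
```

```bash
python3 nudge.py '[[0,0,1,0,0,0],[0,0,2,0,0,0],[0,0,3,0,0,0],[0,0,3,0,0,0]]'
python3 - <<'E'
from h import *
W=cloud(cam('scene'));s=(W[...,0]>440)&(W[...,0]<680)&(W[...,1]>-260)&(W[...,1]<0)
d=np.array([.4395,.898]);o=np.array([536,-167.2])+12*d
for lo in range(-50,90,10):
    a=(W[...,:2]-o)@d; l=(W[...,:2]-o)@np.array([-d[1],d[0]])
    k=s&(a>lo)&(a<lo+10)&(abs(l)<18); print(lo,np.nanmax(W[k][:,2]).round(1) if k.any() else None,end='; ')
E
```

```text
clock: 4.95
eef_pos: [523.1, -194.6, 36.0]
eef_rot: [3.14, 0.0, 1.114]
wrist_force: [0.2, -0.6, 4.6]
finger_gap: 0.5
finger_force: 1.7
-50 344.4; -40 345.1; -30 344.4; -20 344.6; -10 343.8; 0 363.9; 10 364.3; 20 336.8; 30 112.1; 40 115.9; 50 41.6; 60 40.5; 70 47.3; 80 7.1;
```

```bash
for i in 1 2; do python3 nudge.py '[[0,0,1,0,0,0],[0,0,2,0,0,0],[0,0,2,0,0,0]]'; done
```

```text
clock: 5.3
eef_pos: [522.8, -194.6, 33.5]
eef_rot: [3.141, 0.0, 1.114]
wrist_force: [-0.1, -2.0, 4.4]
finger_gap: 0.8
finger_force: 2.2
clock: 5.6
eef_pos: [523.0, -195.0, 32.1]
eef_rot: [3.14, 0.001, 1.114]
wrist_force: [-3.6, -4.3, 11.4]
finger_gap: 0.5
finger_force: 5.3
```

```bash
python3 nudge.py '[[0,0,0.5,0,0,0],[0,0,1,0,0,0],[0,0,1,0,0,0]]'
python3 - <<'E'
from h import *
W=cloud(cam('scene'));s=(W[...,0]>440)&(W[...,0]<700)&(W[...,1]>-260)&(W[...,1]<0)
d=np.array([.4395,.898]);o=np.array([536,-167.2])+12*d
a=(W[...,:2]-o)@d; l=(W[...,:2]-o)@np.array([-d[1],d[0]])
k=s&(abs(l)<16)&(a>-10)&(a<80)&(W[...,2]>60)&(W[...,2]<130)
A=a[k];Z=W[...,2][k]; print(k.sum()); 
vx,vy,x0,y0=cv2.fitLine(np.c_[A,Z].astype(np.float32),cv2.DIST_HUBER,0,.01,.01).ravel(); print('angle',np.arctan2(vy,vx),x0,y0,'end',A.max(),Z.max())
E
python3 nudge.py '[[0,0,-30,0,0,0],[0,0,-80,0,0,0],[0,0,-130,0,0,0],[0,0,-180,0,0,0],[0,0,-180,0,0,0]]'
python3 - <<'E'
from h import *
c=cam('wrist');save(c[0],'w2.png');W=cloud(c)
d=np.array([.4395,.898]);o=np.array([536,-167.2])+12*d
for nm,W in(('wrist',W),('scene',cloud(cam('scene')))):
    a=(W[...,:2]-o)@d; l=(W[...,:2]-o)@np.array([-d[1],d[0]])
    k=(abs(l)<16)&(a>-10)&(a<80)&(W[...,2]>60)&(W[...,2]<130);A=a[k];Z=W[...,2][k]
    vx,vy,x0,y0=cv2.fitLine(np.c_[A,Z].astype(np.float32),cv2.DIST_HUBER,0,.01,.01).ravel(); print(nm,k.sum(),'angle',np.arctan2(vy,vx),x0,y0,'end',A.max(),Z.max())
    k=(abs(l)<50)&(a>-120)&(a<-55)&(W[...,2]>30)&(W[...,2]<60); r=cv2.minAreaRect(W[k][:,:2].astype(np.float32));print(r,'head end a',a[k].min(), np.median(W[k][:,2]))
E
```

```text
clock: 5.9
eef_pos: [523.1, -195.3, 31.6]
eef_rot: [3.14, 0.001, 1.114]
wrist_force: [-4.0, -5.1, 14.6]
finger_gap: 0.5
finger_force: 7.1
99
angle 0.95884013 24.649313 105.509056 end 36.268831227526015 123.57044277930311
clock: 6.45
eef_pos: [524.6, -195.1, 216.8]
eef_rot: [3.132, -0.0, 1.114]
wrist_force: [0.1, -0.0, -0.5]
finger_gap: 0.5
finger_force: 0.0
wrist 1540 angle 0.96274966 13.076942 99.68728 end 31.363839948559328 124.06377618294624
((507.4994812011719, -225.2138671875), (42.748016357421875, 66.044677734375), 64.34545135498047) head end a -98.15487887842914 44.37603117753568
scene 95 angle 0.9612447 23.182884 103.338425 end 36.24349790285053 123.20529220201229
((506.2797546386719, -224.22486877441406), (42.31346893310547, 67.93460083007812), 63.3896598815918) head end a -97.54971409797061 43.69445485183451
```

View pics/w2.png

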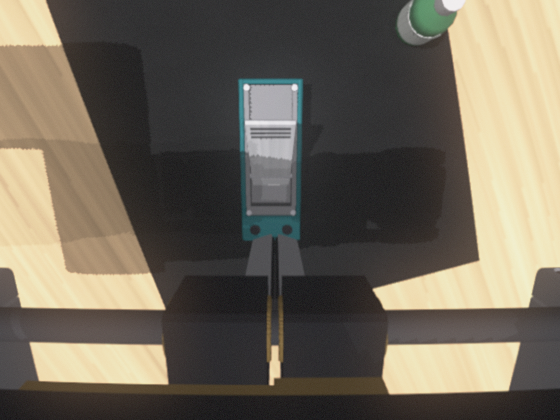

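The kickstand is open (about 0.95 rad from both views) and the meter has not moved. Next I back off past the head and tilt the tool.

```bash
python3 nudge.py '[[-40,0,0,0,0,0],[-80,0,0,0,0,0],[-100,0,0,0,0,0],[-100,0,0,0,0.12,0],[-100,0,0,0,0.24,0]]'
python3 nudge.py '[[0,0,0,0,0.12,0],[0,0,0,0,0.24,0],[0,0,0,0,0.36,0],[0,0,0,0,0.48,0],[0,0,0,0,0.6,0]]' 
python3 nudge.py '[[0,0,0,0,0.1,0],[0,0,0,0,0.2,0],[0,0,0,0,0.2,0],[0,0,0,0,0.2,0]]' 24
python3 - <<'E'
from h import *
print(np.round(manip.read_state()['joints'],3))
d=np.array([.4395,.898]);o=np.array([541.3,-156.4]);
p=o-135*d
for t in (1.0,):
  for z in(60,16): need([*p,z],pose(1.116,t))
E
```

```text
clock: 7.05
eef_pos: [478.3, -283.7, 208.8]
eef_rot: [-3.14, -0.245, 1.113]
wrist_force: [-0.6, -0.6, -0.1]
finger_gap: 0.6
finger_force: 0.0
clock: 7.55
eef_pos: [478.2, -284.0, 208.8]
eef_rot: [-3.138, -0.846, 1.11]
wrist_force: [0.5, 0.1, -0.1]
finger_gap: 0.0
finger_force: 0.0
clock: 7.95
eef_pos: [478.4, -284.0, 209.0]
eef_rot: [-3.136, -1.038, 1.109]
wrist_force: [1.0, 0.5, 0.9]
finger_gap: 23.6
finger_force: 0.0
[-0.979  0.581  1.435  0.86   1.742 -0.651]
pos [ 478.4 -284.   209. ] delta tool [-124.7    0.7   81.9]
rotvec [ 0.001 -0.038 -0.004]
pos [ 478.4 -284.   209. ] delta tool [-162.6    0.9  104.2]
rotvec [ 0.001 -0.038 -0.004]
```

```bash
python3 nudge.py '[[-30,0,18,0,0,0],[-65,0,38,0,0,0],[-100,0,59,0,0,0],[-129,0,76,0,0,0],[-129,0,76,0,0,0]]'
python3 nudge.py '[[-12,0,7,0,0,0],[-24,0,14,0,0,0],[-33,0,20,0,0,0],[-39,0,23,0,0,0],[-39,0,23,0,0,0]]'
python3 - <<'E'
from h import *
d=np.array([.4395,.898]);o=np.array([541.3,-156.4]);
need([*(o-90*d),12.5],pose(1.116,1.04))
c=cam('scene');save(cv2.resize(c[0][100:300,80:320],None,fx=3,fy=3),'s2.png')
E
```

```text
clock: 8.45
eef_pos: [478.0, -282.2, 57.6]
eef_rot: [-3.131, -1.04, 1.106]
wrist_force: [0.1, 0.0, -0.6]
finger_gap: 24.1
finger_force: 0.0
clock: 8.95
eef_pos: [478.6, -283.7, 14.8]
eef_rot: [-3.14, -1.04, 1.112]
wrist_force: [0.2, 0.7, -0.9]
finger_gap: 23.9
finger_force: 0.0
pos [ 478.6 -283.7   14.8] delta tool [24.3  0.3 45.9]
rotvec [ 0.001 -0.    -0.002]
```

View pics/s2.png

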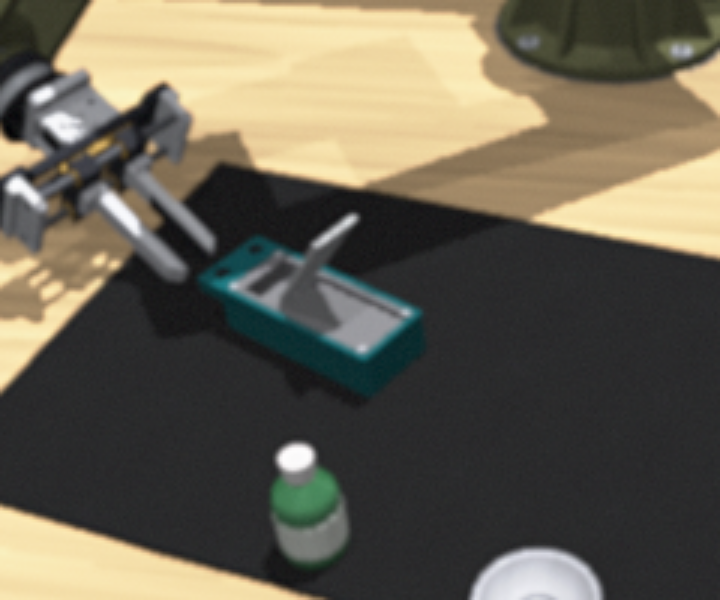

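The picture shows the stand open and the tilted fingers at about (190,260), facing the head lip at (225,275). Inserting now.

```bash
python3 nudge.py '[[6,0,12,0,0,0],[12,0,23,0,0,0],[18,0,35,0,0,0],[24,0,46,0,0,0],[24,0,46,0,0,0]]'
python3 - <<'E'
from h import *
d=np.array([.4395,.898]);o=np.array([541.3,-156.4])
p,_=tool();print('a',(p[:2]-o)@d,'z',p[2])
E
```

```text
clock: 9.5
eef_pos: [502.2, -235.4, 12.9]
eef_rot: [-3.141, -1.04, 1.115]
wrist_force: [0.1, 0.1, 0.2]
finger_gap: 24.0
finger_force: 0.0
a -88.15684686677893 z 12.858564648168011
```

```bash
cat > arc.py <<'E'
from h import *
d3=np.array([.4395,.898,0]);o=np.array([541.3,-156.4,4]);p0,Rt=tool()
import sys; gap=float(sys.argv[1]) if len(sys.argv)>1 else 3
tz=np.array([Rt[:,2]@d3,Rt[2,2]]);tx=np.array([Rt[:,0]@d3,Rt[2,0]])
for ph in range(0,121,6):
    f=np.radians(ph);f1=min(f,np.pi/2);f2=f-f1
    rot=lambda a:np.array([[np.cos(a),np.sin(a)],[-np.sin(a),np.cos(a)]])  # clockwise
    M=rot(f) # meter->world 2D; pivots
    def w(m):
        q=rot(f1)@(np.array(m)-[75,0])+[75,0]
        return q if f2==0 else rot(f2)@(q-[115,0])+[115,0]
    # finger outline in meter frame, TCP at 0
    pts=np.array([s*8*tx-k*tz for s in(-1,1) for k in np.arange(0,60,.5)])@M
    mx=-75-gap-pts[:,0].max() if pts[:,0].max()<40 else 0
    x=-75-gap-pts[:2*1][:,0].max() if 0 else min(-75-gap-max(pts[0,0],pts[120,0]),-78)
    near=pts[(pts[:,0]+x)>=-99]; z=26-near[:,1].max()
    q=w([x,z]); P=np.array([o[0]+q[0]*d3[0],o[1]+q[0]*d3[1],4+q[1]]); D=Rt.T@(P-p0)
    print(ph,'m',np.round([x,z],1),'a,z',np.round([q[0],P[2]],1),'tool',D.round(0))
E
python3 arc.py
```

```text
0 m [-82.   7.] a,z [-82.  11.] tool [1. 0. 6.]
6 m [-81.3   9.2] a,z [-79.5  29.5] tool [19.  0. -1.]
12 m [-80.5  11.5] a,z [-74.7  47.5] tool [37.  0. -6.]
18 m [-79.7  13.6] a,z [-68.   64.7] tool [55.  0. -9.]
24 m [-78.9  15.7] a,z [-59.2  80.9] tool [73.  0. -9.]
30 m [-78.1  17.9] a,z [-48.6  96. ] tool [92.  0. -8.]
36 m [-78.8  18. ] a,z [-38.8 109. ] tool [108.   0.  -6.]
42 m [-79.6  18.2] a,z [-27.7 121. ] tool [124.   0.  -3.]
48 m [-80.4  18.4] a,z [-15.3 131.8] tool [139.   0.   3.]
54 m [-81.2  18.7] a,z [ -1.7 141.3] tool [155.   0.  10.]
60 m [-82.  19.] a,z [ 13.  149.4] tool [169.   0.  18.]
66 m [-82.7  19.5] a,z [ 28.7 156. ] tool [183.   0.  28.]
72 m [-83.3  20. ] a,z [ 45.1 160.7] tool [195.   0.  40.]
78 m [-83.9  20.6] a,z [ 62.1 163.7] tool [206.   0.  53.]
84 m [-84.4  21.3] a,z [ 79.5 164.8] tool [216.   0.  68.]
90 m [-84.9  22. ] a,z [ 97.  163.9] tool [224.   0.  83.]
96 m [-85.3  22.7] a,z [114.5 165.2] tool [234.   0.  98.]
102 m [-85.6  23.5] a,z [132.2 164.5] tool [242.   0. 113.]
108 m [-85.8  24.3] a,z [149.7 161.8] tool [249.   0. 130.]
114 m [-85.9  25.1] a,z [166.9 157.1] tool [253.   0. 147.]
120 m [-86.   25.9] a,z [183.3 150.5] tool [256.   0. 164.]
```

```bash
python3 nudge.py '[[4,0,3,0,0,0],[11,0,2,0,0,0],[19,0,-1,0,0,0],[28,0,-4,0,0,0],[37,0,-6,0,0,0]]'
python3 nudge.py '[[9,0,-2,0,0,0],[18,0,-3,0,0,0],[27,0,-3,0,0,0],[36,0,-3,0,0,0],[36,0,-3,0,0,0]]'
python3 - <<'E'
from h import *
d=np.array([.4395,.898]);o=np.array([541.3,-156.4])
p,_=tool();print('a',(p[:2]-o)@d,'z',p[2])
c=cam('scene');save(cv2.resize(c[0][100:300,80:320],None,fx=3,fy=3),'s3.png')
E
```

```text
clock: 10.0
eef_pos: [507.7, -225.3, 48.9]
eef_rot: [3.141, -1.04, 1.114]
wrist_force: [0.5, -0.1, -2.7]
finger_gap: 24.0
finger_force: 0.8
clock: 10.5
eef_pos: [515.0, -210.8, 81.5]
eef_rot: [3.139, -1.04, 1.117]
wrist_force: [-1.0, -1.5, -0.7]
finger_gap: 24.0
finger_force: 0.8
a -60.43469109613902 z 81.46689302596474
```

View pics/s3.png

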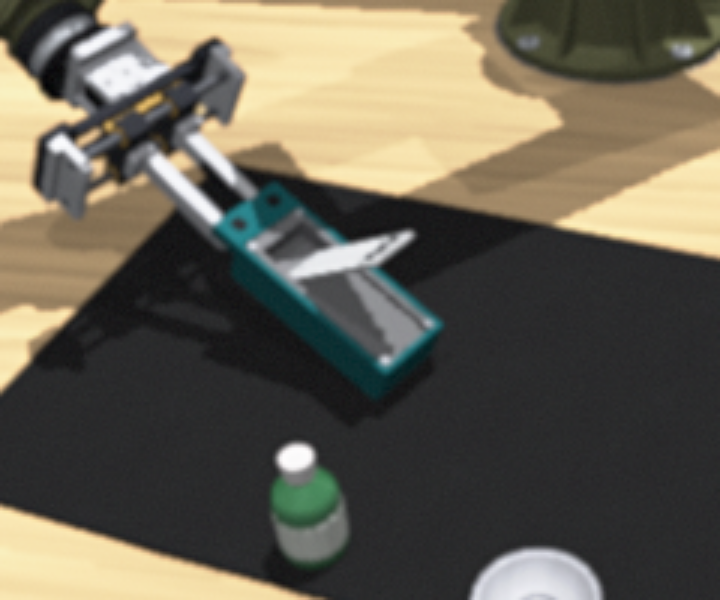

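The picture shows the meter tipped about 24°, its head held on the fingertips at (230,220) and its bottom edge on the mat at (375,395), with no sideways drift.

```bash
python3 nudge.py '[[9,0,0,0,0,0],[19,0,1,0,0,0],[27,0,2,0,0,0],[35,0,3,0,0,0],[43,0,5,0,0,0]]'
python3 nudge.py '[[8,0,2,0,0,0],[16,0,4,0,0,0],[23,0,7,0,0,0],[31,0,10,0,0,0],[39,0,14,0,0,0]]'
python3 nudge.py '[[7,0,4,0,0,0],[14,0,8,0,0,0],[21,0,13,0,0,0],[28,0,18,0,0,0],[34,0,24,0,0,0]]'
python3 - <<'E'
from h import *
d=np.array([.4395,.898]);o=np.array([541.3,-156.4])
p,_=tool();print('a',(p[:2]-o)@d,'z',p[2],manip.read_state()['joints'])
c=cam('scene');save(cv2.resize(c[0][100:300,80:320],None,fx=3,fy=3),'s4.png')
E
```

```text
clock: 11.05
eef_pos: [526.2, -187.3, 115.5]
eef_rot: [3.141, -1.04, 1.114]
wrist_force: [0.1, -0.3, -1.8]
finger_gap: 24.4
finger_force: 0.8
clock: 11.55
eef_pos: [540.3, -158.7, 142.0]
eef_rot: [3.141, -1.04, 1.114]
wrist_force: [-0.0, -0.3, -0.5]
finger_gap: 24.1
finger_force: 0.5
clock: 12.05
eef_pos: [557.1, -124.6, 159.1]
eef_rot: [3.141, -1.04, 1.114]
wrist_force: [-0.6, 0.0, -0.1]
finger_gap: 24.1
finger_force: 0.1
a 35.55734243686131 z 159.06584309320345 [-0.69912485  0.5406034   1.63724186  1.00343977  1.45153407 -0.63863729]
```

View pics/s4.png

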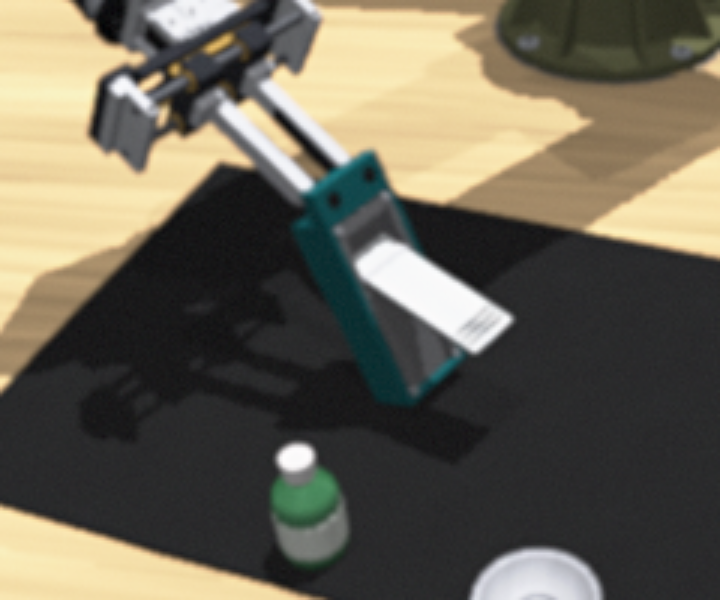

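The meter is near 69°, bottom edge still on the mat at (390,400). Continuing over upright, slower.

```bash
python3 nudge.py '[[6,0,6,0,0,0],[12,0,12,0,0,0],[17,0,19,0,0,0],[22,0,26,0,0,0],[27,0,34,0,0,0]]'
python3 nudge.py '[[2,0,4,0,0,0],[4,0,7,0,0,0],[6,0,11,0,0,0],[8,0,15,0,0,0],[8,0,15,0,0,0]]'
python3 nudge.py '[[2,0,4,0,0,0],[5,0,7,0,0,0],[7,0,11,0,0,0],[10,0,15,0,0,0],[10,0,15,0,0,0]]'
python3 - <<'E'
from h import *
d=np.array([.4395,.898]);o=np.array([541.3,-156.4])
p,_=tool();print('a',(p[:2]-o)@d,'z',p[2])
c=cam('scene');save(cv2.resize(c[0][80:280,80:320],None,fx=3,fy=3),'s5.png')
E
```

```text
clock: 12.6
eef_pos: [576.1, -85.9, 164.8]
eef_rot: [3.141, -1.04, 1.114]
wrist_force: [-1.0, 0.8, -0.3]
finger_gap: 24.1
finger_force: 0.0
clock: 13.1
eef_pos: [583.4, -70.9, 163.9]
eef_rot: [-3.141, -1.04, 1.114]
wrist_force: [-0.5, -0.7, 0.6]
finger_gap: 23.8
finger_force: 0.0
clock: 13.6
eef_pos: [591.4, -54.6, 165.1]
eef_rot: [3.141, -1.04, 1.115]
wrist_force: [0.5, -0.8, 0.1]
finger_gap: 24.0
finger_force: 0.0
a 113.43483361625226 z 165.13829964665797
```

View pics/s5.png

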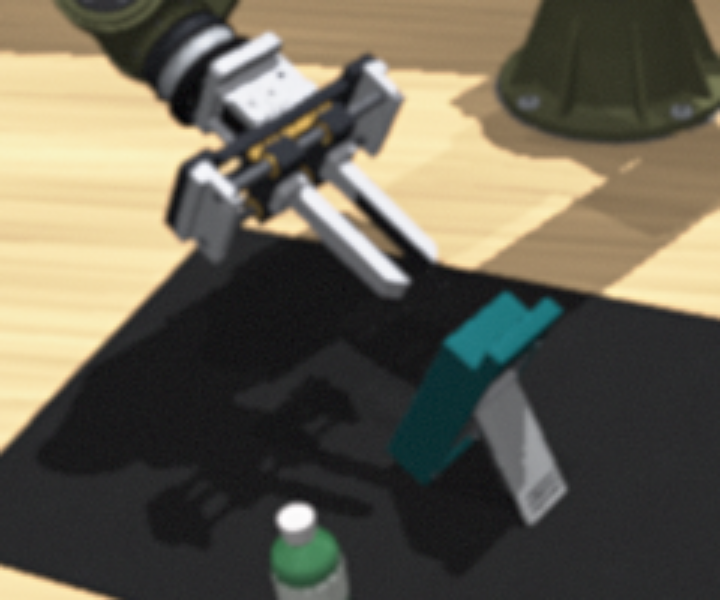

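The meter has tipped over and leans back on the kickstand, whose foot is at (545,510); its bottom edge is at (420,480) and the fingers are clear. I back away and check that it is at rest, and its lean and position.

```bash
python3 nudge.py '[[0,0,-25,0,0,0],[0,0,-60,0,0,0],[0,0,-90,0,0,0],[0,0,-90,0,0,0],[0,0,-90,0,0,0]]'
cat > chk.py <<'E'
from h import *
d=np.array([.4395,.898]);o=np.array([541.3,-156.4])
ims=[]
for n in('top','scene'):
    c=cam(n);W=cloud(c);im=c[0];ims.append(im);hsv=cv2.cvtColor(im,cv2.COLOR_RGB2HSV)
    a=(W[...,:2]-o)@d;l=(W[...,:2]-o)@np.array([-d[1],d[0]]);z=W[...,2]
    box=(a>40)&(a<300)&(abs(l)<60)&(z>8)&(z<175)
    teal=box&(hsv[...,1]>110)&(hsv[...,0]>75)&(hsv[...,0]<105); sil=box&(hsv[...,1]<60)&(hsv[...,2]>90)
    for nm,k in(('teal',teal),('silver',sil)):
        if k.sum()>20: print(n,nm,k.sum(),'a',np.percentile(a[k],[2,98]).round(),'l',np.percentile(l[k],[2,98]).round(),'z',np.percentile(z[k],[2,98]).round())
    # planes: side/top normals of teal via steep fit in (a,z)
    if sil.sum()>20:
        print('  stand plane fit a vs z',np.polyfit(a[sil],z[sil],1).round(2),'foot world',W[sil][np.argmin(z[sil])].round())
    mat=(hsv[...,2]<60)&(abs(z-4)<6)&(W[...,0]>250)&(W[...,0]<850); 
    print('  mat',cv2.minAreaRect(W[mat][:,:2][::5].astype(np.float32)))
    e=manip.camera(n)[0]; 
    np.save('/tmp/'+n+'_l.npy',im)
E
python3 chk.py
python3 - <<'E'
from h import *
c=cam('scene');b=np.load('/tmp/scene_l.npy');print('motion',np.abs(c[0].astype(int)-b)[100:330,80:350].max())
save(cv2.resize(c[0][80:300,80:320],None,fx=2.7,fy=2.7),'s6.png')
E
```

```text
clock: 14.15
eef_pos: [557.0, -125.0, 210.4]
eef_rot: [3.141, -1.04, 1.113]
wrist_force: [-0.2, 0.2, -0.2]
finger_gap: 24.0
finger_force: 0.0
top teal 1043 a [ 95. 207.] l [-30.  35.] z [ 23. 164.]
top silver 227 a [106. 212.] l [-22.  25.] z [11. 98.]
  stand plane fit a vs z [-0.09 77.7 ] foot world [639.  33.   9.]
  mat ((566.0272216796875, -94.4298095703125), (545.0440673828125, 410.6236877441406), 79.30319213867188)
scene teal 1379 a [109. 208.] l [-34.  29.] z [ 12. 163.]
scene silver 682 a [174. 213.] l [-21.  20.] z [10. 95.]
  stand plane fit a vs z [ -2.16 471.17] foot world [634.  34.   9.]
  mat ((575.70849609375, -70.57882690429688), (595.6009521484375, 416.07269287109375), 79.13951110839844)
motion 29
```

View pics/s6.png

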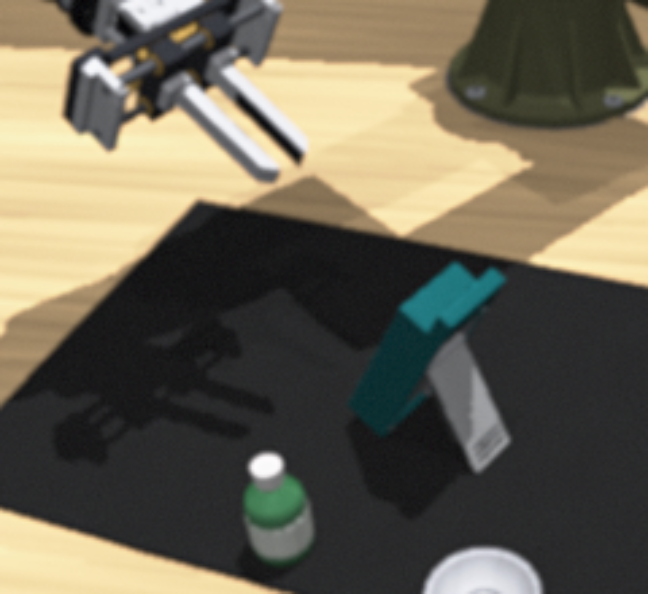

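The meter is at rest: the stand slopes 65°, which puts the lean at about 29–30° with the stand at its stop. The foot is on the mat at (636,34), and the bystanders are untouched.

```bash
python3 -c "
from cell import manip
print(manip.sign_off())"
```

```text
the job is handed in; nothing more can be done
None
```

The kickstand was opened to its stop (about 0.95 rad) while the meter lay flat, and the meter now leans back on it at about 29–30°; bottle, dish and reel were not touched, and I signed off at about 14.5 s, with no verdict returned.

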